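# Restack the capsule trays in zigzag in their rack

## Robot

A 6-joint arm with a two-finger parallel gripper is mounted at the origin on the work surface. World frame = base frame: x ahead of the robot, y to its left, z up, the work surface at z = 0. Lengths are in m, angles in rad, forces in N, time in s.
With the tool pointing down it reaches from about 0.425 to 1.125 m from the base axis. Payload 14.9 kg.
Tool frame: the origin (TCP) lies midway between the tips of the shut fingers; the grasp point (between the pads) lies behind it (ctrl.pinch_z is the z of the grasp point in the tool frame, in m); z points along the fingers, y is the line along which they close (so a half turn about z gives the same grasp; the last joint's range is limited). The gripper opens to 91 mm and grips with 3 to 60 N. Pads are 32 mm wide; open, the fingers measure 118 mm over their backs; the gripper's body (76 mm by 178 mm) begins 60 mm behind the grasp point.
Start: joints at [-1.136, 0.379, 1.734, -0, 1.028, -0.033], TCP at [0.316, -0.625, 0.214] pointing down, gripper open.
Joint ranges: [-2.77, 2.77], [-0.74, 2.19], [0, 2.66], [-1.06, 4.2], [0.31, 2.87], [-3.08, 3.08]. Speed limits (rad/s): [1.89, 1.89, 2.39, 3.14, 3.14, 3.14].

## Interface

Orientations are given as a rotation vector (axis times angle).
In Python, from cell import ctrl gives the robot as it stands.
- The arm moves only by the tool step_arm, never from a script. Its argument "moves" is a list of rows, each a list of 7 numbers: the shift along the tool's x, y, z in units of 0.2 m (1.0 is 0.2 m), then the turn, a rotation vector about the tool's x, y, z in units of 1.5 rad (1.0 is 1.5 rad), then the gripper's target within -1 to 1 (fully open at 1, half-way at 0, shut at -1). A call has 1 to 12 rows; each row is the pose to reach, as a shift and turn from the pose commanded when the call began, along the tool's axes at that moment; what a row does not reach only later rows make up. A row lasts 1/12 s, in which the tool goes at most 41.7 mm and 7.16 degrees, less where a joint would pass 70% of its speed; a pose out of reach is approached as far as the arm can. A call with a number of a shift or a turn outside -1 to 1 is refused whole. A call with a gripper value outside its range is refused whole. The fingers move at their own pace and stop on an object; the grip force is fixed at half the most. Time passes only in rows, so rows that repeat a pose let the fingers close. It gives the time, the measured TCP pose, the force, the opening and the grip force at its end, in the units of the state.
- ctrl.sense(): the state, without advancing time (a new reading comes with each control period).
- ctrl.grab_frame(name): name is "side" or "top"; returns a dict with "image" (480x640x3 uint8, blue, green, red), "fx", "fy", "cx", "cy" (pixels), "extrinsics" (4x4, takes a point from world to camera coordinates). Camera axes: x right, y down, z forward; pixel columns grow to the right and rows downward; lengths in m; the calibration is good to about 2 mm. A picture is of the moment at which its call begins. There is no depth.
- ctrl.finish_job(): hands the job in; it is judged then, once.
The state is a dict: "clock": time; "qpos": joint angles; "joint_vel": joint speeds; "effort": joint torques, N m; "position": TCP position; "ee_rot": TCP orientation; "contact_force": force on the tool from outside, world axes, zero at the start; "wrist_torque": the same for the moment, N m; "grip_width": opening from 0.0 (shut) to 1.0 (fully open); "finger_force": force on a finger pad.
Only numpy, scipy, OpenCV 4.12 (cv2) and the standard library are available. Lean on these libraries where they do the work, as an engineer would, in place of code of your own. Each camera call takes 0.05 s, during which the arm holds its last target. There are 200 camera calls.

## Task

Stack the three coffee-capsule trays on the steel rack, deepest at the bottom, then the medium one, the shallowest on top: the bottom tray stands on the rack in line with it, its open mouth end against the end wall, and each next tray is turned end for end and rests flat on the closed deck below, in line with it and butted up to the lip, so that all three mouths stay open. When all three are stacked, slide the aluminium end stop up snug against the overhanging middle tray to hold the stack together. Do not tip the trays or disturb the jar, mug, small dish or wooden sachet caddy.

Things in the scene. Friction and masses are not known exactly. Their poses are not given: they have to be found in the camera images.
- tray_deep_c (a point): Deepest black capsule tray, 160 mm long (x), 60 wide (y), 60 high to its deck, 300 g. Point: its centre, 30 mm above the flat underside. +x points to the open-mouth end: a well from x = 40 to 80 mm showing two capsules. From x = -80 to 34 mm: flat closed deck. Between: a cross lip (x = 34 to 40 mm) 7 mm above the deck. Goes at the bottom.
- tray_mid_c (a point): Medium black capsule tray, 160 mm long (x), 60 wide (y), 46 high to its deck, 250 g. Point: its centre, 23 mm above the flat underside. +x points to the open-mouth end: a well from x = 40 to 80 mm showing two capsules. From x = -80 to 34 mm: flat closed deck. Between: a cross lip (x = 34 to 40 mm) 7 mm above the deck. Goes in the middle, mouth towards the stop.
- tray_flat_c (a point): Shallowest black capsule tray, 160 mm long (x), 60 wide (y), 32 high to its deck, 180 g. Point: its centre, 16 mm above the flat underside. +x points to the open-mouth end: a well from x = 40 to 80 mm showing two capsules. From x = -80 to 34 mm: flat closed deck. Between: a cross lip (x = 34 to 40 mm) 7 mm above the deck. Goes on top.
- rack: Fixed steel rack: base plate 12 mm thick, 66 wide, no sides, from x = -225 to 90 mm; end wall 60 mm high (from counter), inner face at x = 80 mm. Origin: on the counter under the bottom tray's place; x runs from stop to end wall, z up. When done, tray centres are at y = 0; x = 0 (bottom, top) and x = -46 mm (middle, overhanging towards the stop).
- rack_wall (a point): Middle of the lower edge of the end wall's inner face, on the plate (12 mm above the counter). Axes as the rack's.
- stop_face (a point): Centre line of the end stop's face towards the wall, 50 mm above the counter; axes as the rack's. The stop is an aluminium block reaching 30 mm in -x from this face, 40 mm wide, from 13 to 88 mm above the counter; push it from behind or grip it across its width. When snug it bears on the middle tray's mouth end.
- stop_block (a joint): Slide of the end stop in m: 0 = fully back, growing towards the wall, at most 0.085. It moves with about 2.5 N of friction and stays where it is left; its face is at rack x = -0.190 + this value, so about 0.064 when snug.
- jar: Amber jar with a cork-coloured lid, 72 mm across, 110 mm high. Bystander; origin under its centre.
- mug: White mug, 80 mm across plus its handle, 90 mm high. Bystander; origin under its centre.
- dish: Small white dish, 64 mm across, 30 mm high. Bystander; origin under its centre.
- caddy: Open plywood caddy with sugar sachets, 60 mm (x) by 110 mm (y), 45 mm high. Bystander; origin under its centre.
Mind the look-alikes: they are no part of the job. What is shaped like the part that bears tray_mid_c but turquoise or yellow is not meant. What is shaped like the part that bears tray_deep_c but blue is not meant.

How it is judged:
On the way, in this order (a step that is already met when the one before it is completed fails the run):
1. the three trays are stacked in zigzag on the rack (gaps up to 25 mm still allowed) (x of rack_wall in the frame of tray_deep_c between 0.077 and 0.105 m and y of rack_wall in the frame of tray_deep_c between -0.012 and 0.012 m and angle between the x axis of tray_deep_c and the x axis of rack, either way round below 0.1 rad and height (world z) of tray_deep_c between 0.038 and 0.046 m and x of tray_mid_c in the frame of tray_deep_c between -0.071 and -0.043 m and x of tray_deep_c in the frame of tray_mid_c between -0.071 and -0.043 m and y of tray_mid_c in the frame of tray_deep_c between -0.012 and 0.012 m and z of tray_mid_c in the frame of tray_deep_c between 0.049 and 0.057 m and angle between the x axis of tray_mid_c and the x axis of tray_deep_c, either way round below 0.1 rad and x of tray_flat_c in the frame of tray_mid_c between -0.071 and -0.043 m and x of tray_mid_c in the frame of tray_flat_c between -0.071 and -0.043 m and y of tray_flat_c in the frame of tray_mid_c between -0.012 and 0.012 m and z of tray_flat_c in the frame of tray_mid_c between 0.035 and 0.043 m and angle between the x axis of tray_flat_c and the x axis of tray_mid_c, either way round below 0.1 rad and angle between each of tray_deep_c, tray_mid_c, tray_flat_c's own z axis and vertical below 0.06 rad), for 0.2 s.
2. then the end stop is slid up to the middle tray (x of stop_face in the frame of tray_mid_c between 0.077 and 0.084 m), for 0.2 s.
At the end, for the whole second after the job is handed in: At rest: trays flat, deep on the plate, medium on it, shallow on top, mouths alternating, the lowest towards the wall; each within 7 mm of the wall or lip it butts against and within 8 mm and 0.1 rad of in line; the stop within 4 mm of the medium tray (all of step 2 and x of rack_wall in the frame of tray_deep_c between 0.077 and 0.087 m and y of rack_wall in the frame of tray_deep_c between -0.008 and 0.008 m and angle between the x axis of tray_deep_c and the x axis of rack, either way round below 0.1 rad and height (world z) of tray_deep_c between 0.038 and 0.046 m and x of tray_mid_c in the frame of tray_deep_c between -0.053 and -0.043 m and x of tray_deep_c in the frame of tray_mid_c between -0.053 and -0.043 m and y of tray_mid_c in the frame of tray_deep_c between -0.008 and 0.008 m and z of tray_mid_c in the frame of tray_deep_c between 0.049 and 0.057 m and angle between the x axis of tray_mid_c and the x axis of tray_deep_c, either way round below 0.1 rad and x of tray_flat_c in the frame of tray_mid_c between -0.053 and -0.043 m and x of tray_mid_c in the frame of tray_flat_c between -0.053 and -0.043 m and y of tray_flat_c in the frame of tray_mid_c between -0.008 and 0.008 m and z of tray_flat_c in the frame of tray_mid_c between 0.035 and 0.043 m and angle between the x axis of tray_flat_c and the x axis of tray_mid_c, either way round below 0.1 rad and angle between each of tray_deep_c, tray_mid_c, tray_flat_c's own z axis and vertical below 0.06 rad and linear speed of each of tray_deep, tray_mid, tray_flat below 0.01 m/s); the robot touches nothing.
It fails at once if the jar is moved more than 25 mm or tipped (distance of jar from where it was at the start of the episode above 0.025 m or angle between jar's own z axis and vertical above 0.35 rad).
It fails at once if the mug is moved more than 25 mm or tipped (distance of mug from where it was at the start of the episode above 0.025 m or angle between mug's own z axis and vertical above 0.35 rad).
It fails at once if the small dish is moved more than 25 mm or tipped (distance of dish from where it was at the start of the episode above 0.025 m or angle between dish's own z axis and vertical above 0.35 rad).
It fails at once if the sachet caddy is moved more than 25 mm or tipped (distance of caddy from where it was at the start of the episode above 0.025 m or angle between caddy's own z axis and vertical above 0.35 rad).
It fails at once if a tray is tilted more than 35 degrees (angle between any of tray_deep_c, tray_mid_c, tray_flat_c's own z axis and vertical above 0.61 rad).
It also fails if it takes over 72 s, if anything falls off the work surface, if the arm or the gripper's body presses on something with over 40 N, if the wrist force passes 120 N, or if a joint passes its speed limit or range.

## Working session

There is one attempt and no reset: what is moved stays moved. The work goes in short steps, Python scripts to look and compute and a tool call to move; the robot and the scene stay as the last step left them, time stands still between calls to the robot, and variables do not carry over. Pictures are saved under pics/ and viewed, at most 11 in all, crops included, and the job is handed in when it is done.

Besides the shell and the picture viewer there is one more tool, called after "Emit:" by a JSON object that holds its "name" and its "arguments", one argument or row to a line. step_arm: Moves the arm, as the interface text tells. Its arguments: {"type":"object","properties":{"moves":{"type":"array"}},"required":["moves"]}

```bash
mkdir -p pics; ls; python3 - <<'E'
from cell import ctrl
import cv2,numpy as np
np.set_printoptions(precision=4,suppress=True)
s=ctrl.sense();print(s, ctrl.pinch_z)
for n in("top","side"):
    f=ctrl.grab_frame(n);cv2.imwrite(f"pics/{n}0.png",f["image"]);print(n,f["fx"],f["fy"],f["cx"],f["cy"]);print(np.array(f["extrinsics"]))
E
```

```text
pics
{'clock': 0.0, 'qpos': array([-1.1363,  0.3794,  1.7348, -0.    ,  1.0285, -0.0333]), 'joint_vel': array([-0.0008,  0.0007,  0.0007,  0.0003,  0.0006, -0.0016]), 'effort': array([  0.001 , -76.373 , -43.4369,   0.0652,   0.0424,  -0.    ]), 'position': array([ 0.3155, -0.6244,  0.2133]), 'ee_rot': array([-3.055 , -0.7279,  0.0004]), 'contact_force': array([-0.1267, -0.7468,  0.4579]), 'wrist_torque': array([ 0.0074, -0.0493, -0.0062]), 'finger_force': 0.0, 'grip_width': 0.9989831063516874} -0.0188
top 525.2910652584352 525.2910652584352 314.3283030498683 238.77810214036768
[[ 0.0046 -0.9996  0.0263 -0.1136]
 [-0.9954 -0.0071 -0.0955  0.5347]
 [ 0.0956 -0.0258 -0.9951  1.1241]
 [ 0.      0.      0.      1.    ]]
side 587.9526081246988 587.9526081246988 325.2321433920894 237.84383908353215
[[ 0.7926 -0.6095 -0.0155 -0.4431]
 [-0.3236 -0.3989 -0.858   0.1807]
 [ 0.5168  0.6851 -0.5135  1.2168]
 [ 0.      0.      0.      1.    ]]
```

View pics/top0.png

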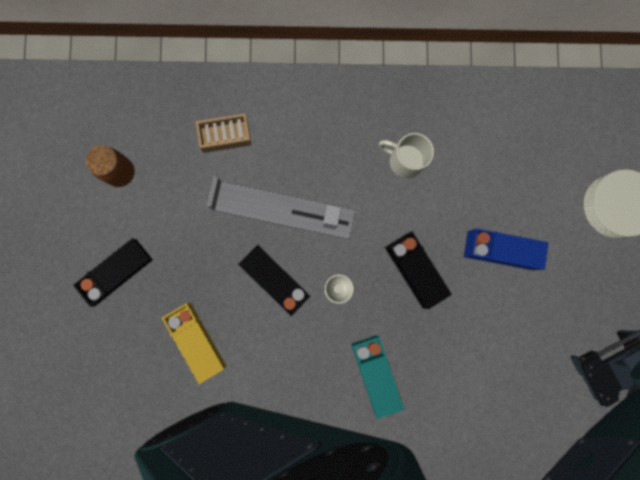

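View pics/side0.png

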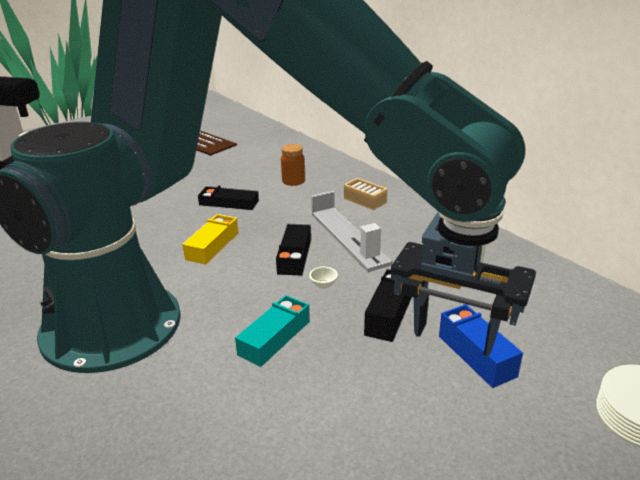

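Top view: the black trays sit at (113,272) with its mouth lower left, (274,280) with its mouth lower right, and (418,270) with its mouth upper left. The rack's wall is at (213,193) and its stop at (332,215). In the side view they look like the flat, medium and deep trays in that order. Next I'll zoom in and measure.

```bash
cat > h.py <<'E'
import cv2,numpy as np
from cell import ctrl
np.set_printoptions(precision=4,suppress=True)
def cam(f):
    K=np.array([[f["fx"],0,f["cx"]],[0,f["fy"],f["cy"]],[0,0,1]]);E=np.array(f["extrinsics"]);return K,E
def ray(f,uv,z):
    K,E=cam(f);R,t=E[:3,:3],E[:3,3];c=-R.T@t
    uv=np.atleast_2d(np.array(uv,float));d=(R.T@np.linalg.inv(K)@np.c_[uv,np.ones(len(uv))].T).T
    return c+d*((z-c[2])/d[:,2])[:,None]
def proj(f,P):
    K,E=cam(f);q=(K@(E[:3,:3]@np.atleast_2d(P).T+E[:3,3:])).T;return q[:,:2]/q[:,2:]
def blob(img,seed,thr,size=60):
    m=(img.max(2)<thr).astype(np.uint8); n,l,st,ce=cv2.connectedComponentsWithStats(m)
    return n,l,st,ce
E
python3 - <<'E'
from h import *
f=ctrl.grab_frame("top");g=ctrl.grab_frame("side")
import pickle;pickle.dump((f,g),open("f0.pkl","wb"))
K,E=cam(f);print("top cam",-E[:3,:3].T@E[:3,3], "nadir px",proj(f,np.array([*(-E[:3,:3].T@E[:3,3])[:2],0])))
im=f["image"];hgt={"flat":(.032,(113,272)),"mid":(.046,(274,280)),"deep":(.06,(418,270))}
for k,(h,s) in hgt.items():
    m=(im.max(2)<60).astype(np.uint8)*255
    x,y=s;w=np.zeros_like(m);w[y-60:y+60,x-55:x+55]=m[y-60:y+60,x-55:x+55]
    c=max(cv2.findContours(w,0,1)[0],key=cv2.contourArea)
    b=cv2.boxPoints(cv2.minAreaRect(c))
    print(k,"box px",b.round(1).tolist(),cv2.contourArea(c))
    for z in(0,h):
        W=ray(f,b,z)[:,:2];print("  z",z,W.round(4).tolist(),"sides",np.linalg.norm(W-np.roll(W,-1,0),axis=1))
def crop(i,x,y,w,h,gam=.5):
    c=i[y:y+h,x:x+w];c=(255*(c/255.)**gam).astype(np.uint8);return cv2.resize(c,(400,300),interpolation=cv2.INTER_CUBIC)
cv2.imwrite("pics/m1.png",np.vstack([np.hstack([crop(im,58,222,112,84),crop(im,218,238,112,84)]),np.hstack([crop(im,362,228,112,84),crop(im,200,150,168,126)])]))
gi=g["image"]
cv2.imwrite("pics/m2.png",np.vstack([np.hstack([crop(gi,180,165,100,75),crop(gi,245,215,100,75)]),np.hstack([crop(gi,345,265,108,81),crop(gi,300,180,128,96)])]))
E
```

```text
top cam [ 0.4253 -0.0807  1.1726] nadir px [[300.4266 289.1656]]
flat box px [[71.80000305175781, 284.20001220703125], [133.1999969482422, 235.0], [152.89999389648438, 259.70001220703125], [91.5, 308.79998779296875]] 2298.0
  z 0 [[0.4339, 0.4218], [0.5435, 0.2919], [0.4889, 0.2466], [0.3803, 0.3766]] sides [0.17   0.071  0.1694 0.0701]
  z 0.032 [[0.4337, 0.4081], [0.5403, 0.2818], [0.4872, 0.2376], [0.3816, 0.3641]] sides [0.1653 0.069  0.1647 0.0682]
mid box px [[237.6999969482422, 264.29998779296875], [257.29998779296875, 244.10000610351562], [310.29998779296875, 295.6000061035156], [290.79998779296875, 315.70001220703125]] 2005.5
  z 0 [[0.4797, 0.0591], [0.525, 0.0164], [0.4113, -0.1028], [0.3668, -0.0598]] sides [0.0623 0.1647 0.0618 0.164 ]
  z 0.046 [[0.4776, 0.0536], [0.5211, 0.0125], [0.4118, -0.1019], [0.3691, -0.0606]] sides [0.0598 0.1583 0.0594 0.1575]
deep box px [[383.8999938964844, 247.10000610351562], [411.6000061035156, 229.8000030517578], [451.8999938964844, 294.29998779296875], [424.20001220703125, 311.6000061035156]] 2369.0
  z 0 [[0.5204, -0.2677], [0.56, -0.3307], [0.4155, -0.4195], [0.3769, -0.3566]] sides [0.0745 0.1696 0.0738 0.1689]
  z 0.06 [[0.5156, -0.2581], [0.5531, -0.3179], [0.416, -0.4022], [0.3794, -0.3425]] sides [0.0707 0.1609 0.07   0.1602]
```

View pics/m1.png

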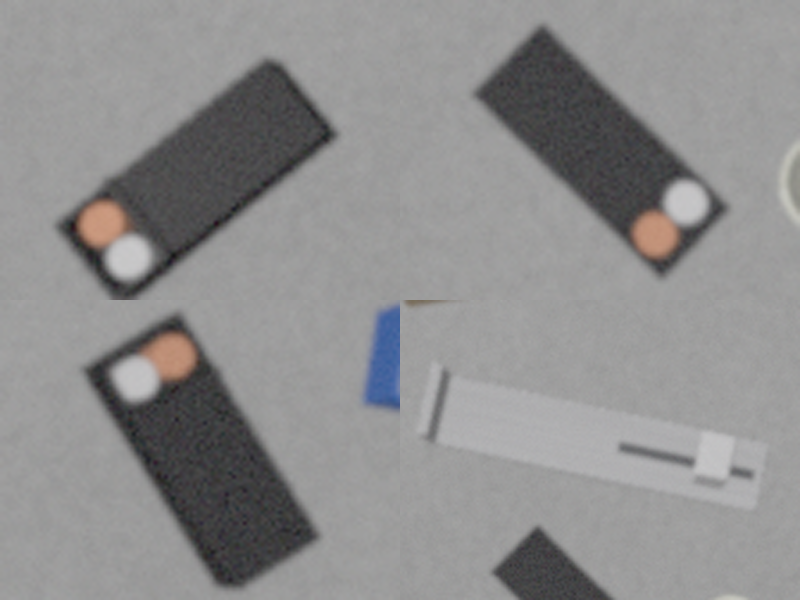

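View pics/m2.png

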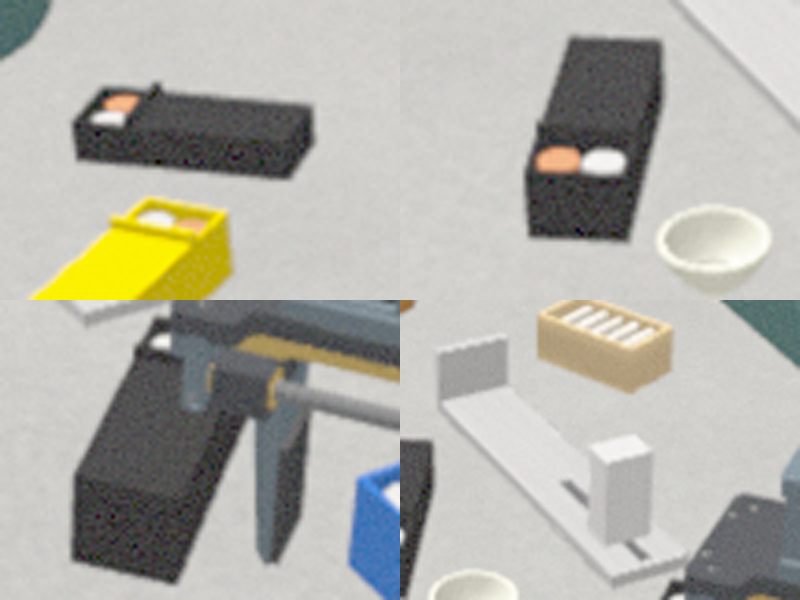

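Both views confirm which tray is which by height: flat at (113,272), mid at (274,280), deep at (418,270). The rack plate is bare, with the stop fully back. Next: tray poses and the rack pose.

```bash
cat > m.py <<'E'
from h import *
import pickle
f,g=pickle.load(open("f0.pkl","rb"))
K,E=cam(f);C=-E[:3,:3].T@E[:3,3];im=f["image"]
hg={"flat":(.032,(113,272),(-1,1)),"mid":(.046,(274,280),(-1,-1)),"deep":(.06,(418,270),(1,1))}
for k,(h,s,d) in hg.items():
    w=np.zeros(im.shape[:2],np.uint8);x,y=s;w[y-60:y+60,x-55:x+55]=255
    m=((cv2.GaussianBlur(im,(3,3),0).max(2)<62)*w).astype(np.uint8)
    c=max(cv2.findContours(m,0,1)[0],key=cv2.contourArea);b=cv2.boxPoints(cv2.minAreaRect(c))
    W=ray(f,b,h/2)[:,:2];e=W-np.roll(W,-1,0)
    L=e[0] if np.linalg.norm(e[0])>np.linalg.norm(e[1]) else e[1]
    L=L/np.linalg.norm(L)
    if L@np.array(d)<0 and k!="deep": L=-L
    # mouth direction by capsules: brightest blob
    br=((im.max(2)>110)&(cv2.dilate(cv2.fillConvexPoly(np.zeros_like(m),b.astype(int),1),np.ones((1,1)))>0))
    ys,xs=np.nonzero(br);cp=ray(f,[xs.mean(),ys.mean()],h-.006)[0,:2]
    cen=W.mean(0); L=L*np.sign(L@(cp-cen)); N=np.array([-L[1],L[0]])
    out=np.zeros(2)
    for ax,half in((L,.08),(N,.03)):
        v=[]
        for sg in(1,-1):
            far= sg*ax@(cen-C[:2])>-half  # is this face's outside away from camera nadir -> top edge
            z=h if sg*(ax@(cen-C[:2]))+half>0 else 0
            P=ray(f,b,z)[:,:2]; v.append(max(sg*(P@ax))*sg)
        print(k,"half-extents",(v[0]-v[1])/2,half); out=out+ax*np.mean(v)
    print(k,"centre",out,"yaw",np.degrees(np.arctan2(L[1],L[0])),"capsule along",L@(cp-out),"(expect .06)",N@(cp-out))
    fr=ray(f,[s],h)
# rack
gr=cv2.GaussianBlur(im,(3,3),0).astype(int)
print("gray across rack col 260:",gr[170:240:2,260].mean(1).astype(int))
u0,u1=np.array([195,190.]),np.array([365,228.])
print("along",[int(gr[int(round(p[1])),int(round(p[0]))].mean()) for p in [u0+(u1-u0)*i/85 for i in range(86)]])
E
python3 m.py
```

```text
flat half-extents 0.07981182340953763 0.08
flat half-extents 0.030963231034848493 0.03
flat centre [0.4615 0.3271] yaw 130.16278939357272 capsule along 0.05795043234230174 (expect .06) -0.00016046201023250996
mid half-extents 0.06768552445381561 0.08
mid half-extents 0.030000956427515907 0.03
mid centre [ 0.4533 -0.015 ] yaw -133.47587442469694 capsule along 0.06304317248949265 (expect .06) 0.0009467929492899592
deep half-extents 0.0803091271860319 0.08
deep half-extents 0.03068372768052008 0.03
deep centre [ 0.469 -0.335] yaw 31.549112272841654 capsule along 0.058044305858035224 (expect .06) 0.0010546613628934262
gray across rack col 260: [ 96  97  99  97  96  98  98  99  98  99 110 119 120 119 119 120 121 120
 122 121 122 122 122 122 119 103  96  96  97  98  96  96  96  97  94]
along [103, 101, 101, 101, 103, 100, 100, 114, 122, 101, 57, 66, 106, 117, 118, 118, 118, 118, 117, 118, 119, 118, 118, 118, 119, 119, 120, 119, 121, 120, 120, 121, 119, 122, 121, 122, 122, 122, 121, 121, 122, 122, 122, 122, 122, 121, 122, 121, 95, 58, 50, 53, 51, 56, 52, 58, 51, 50, 53, 50, 55, 52, 56, 52, 94, 140, 151, 148, 147, 147, 148, 120, 63, 61, 54, 66, 72, 105, 111, 101, 98, 95, 97, 97, 97, 99]
```

```bash
cat > r.py <<'E'
from h import *
import pickle
f,g=pickle.load(open("f0.pkl","rb"))
im=cv2.GaussianBlur(f["image"],(3,3),0).mean(2)
U,Lw=[],[]
for c in range(232,318,3):
    r0=int(190+(c-260)*.22); 
    s=im[r0-12:r0+45,c]; d=np.diff(cv2.GaussianBlur(s[:,None],(1,5),0)[:,0])
    U.append((c,r0-12+.5+np.argmax(d[:25]))); Lw.append((c,r0-12+.5+25+np.argmin(d[25:])))
res=[]
for P,z in((U,.012),(Lw,.0)):
    vx,vy,x,y=cv2.fitLine(np.array(P,np.float32),cv2.DIST_HUBER,0,.01,.01).ravel()
    a=ray(f,[[x-30*vx,y-30*vy],[x+30*vx,y+30*vy]],z)[:,:2];t=a[0]-a[1];t/=np.linalg.norm(t);res.append((a.mean(0),t));print(a,np.degrees(np.arctan2(t[1],t[0])))
t=res[0][1]+res[1][1];t/=np.linalg.norm(t);n=np.array([-t[1],t[0]])
print("width",abs(n@(res[0][0]-res[1][0])),"yaw",np.degrees(np.arctan2(t[1],t[0])))
mid=(n@(res[0][0]+res[1][0]))/2*n  # point on the axis
print("mid",mid)
for off in(-.022,-.018,.018,.022):
  for lab,z,rng in(("wall bottom",.012,None),("wall top",.06,None),("stop face",.088,None)):
    # profile sampled along the axis at that height
    xs=np.arange(-.30,.40,.0005); P=np.c_[mid+n*off+xs[:,None]*t,np.full(len(xs),z)]; q=proj(f,P).astype(np.float32)
    pr=cv2.remap(im.astype(np.float32),q[:,:1],q[:,1:],cv2.INTER_LINEAR).ravel(); d=np.gradient(cv2.GaussianBlur(pr[:,None],(1,9),0)[:,0])
    i=np.argsort(-abs(d)); pk=[]
    for j in i:
        if all(abs(xs[j]-xs[k])>.006 for k in pk): pk.append(j)
        if len(pk)>6: break
    print(off,lab,[(round(xs[j],4),round(d[j],1)) for j in sorted(pk)])
E
python3 r.py
```

```text
[[ 0.6533  0.0454]
 [ 0.6262 -0.0858]] 78.34381945084492
[[ 0.5844  0.0428]
 [ 0.5915 -0.0917]] 93.02056532729806
width 0.05131259143878672 yaw 85.68219238907149
mid [ 0.6121 -0.0462]
-0.022 wall bottom [(np.float64(0.0015), np.float32(0.8)), (np.float64(0.1505), np.float32(-4.6)), (np.float64(0.1605), np.float32(5.2)), (np.float64(0.171), np.float32(-1.6)), (np.float64(0.343), np.float32(-0.8)), (np.float64(0.349), np.float32(-3.2)), (np.float64(0.355), np.float32(-1.8))]
-0.022 wall top [(np.float64(0.0705), np.float32(0.9)), (np.float64(0.1415), np.float32(-4.9)), (np.float64(0.1505), np.float32(5.5)), (np.float64(0.16), np.float32(-1.6)), (np.float64(0.328), np.float32(-4.5)), (np.float64(0.334), np.float32(-1.3)), (np.float64(0.396), np.float32(0.9))]
-0.022 stop face [(np.float64(0.0965), np.float32(0.7)), (np.float64(0.136), np.float32(-4.9)), (np.float64(0.1445), np.float32(5.6)), (np.float64(0.1545), np.float32(-1.6)), (np.float64(0.3175), np.float32(-4.8)), (np.float64(0.3725), np.float32(2.5)), (np.float64(0.39), np.float32(0.8))]
-0.018 wall bottom [(np.float64(0.1515), n
[... 1904 characters left out ...]
p.float64(0.15), np.float32(-1.0)), (np.float64(0.156), np.float32(-3.3)), (np.float64(0.1655), np.float32(1.8))]
0.022 wall top [(np.float64(-0.147), np.float32(1.8)), (np.float64(-0.1165), np.float32(2.7)), (np.float64(-0.0865), np.float32(-3.4)), (np.float64(-0.016), np.float32(4.3)), (np.float64(0.147), np.float32(-5.1)), (np.float64(0.1555), np.float32(4.0)), (np.float64(0.1615), np.float32(1.2))]
0.022 stop face [(np.float64(-0.145), np.float32(1.8)), (np.float64(-0.115), np.float32(2.6)), (np.float64(-0.0865), np.float32(-2.3)), (np.float64(-0.0165), np.float32(4.1)), (np.float64(0.1415), np.float32(-4.9)), (np.float64(0.1505), np.float32(5.5)), (np.float64(0.1605), np.float32(-1.5))]
```

The lower-edge fit picked up the slot. I'll repeat it with a window kept to the plate edge.

```bash
python3 - <<'E'
s=open("r.py").read()
a=s.index("U,Lw=");b=s.index("res=[]")
s=s[:a]+'''U,Lw=[],[]
def edge(c,r,sg):
    s=sg*im[r-6:r+7,c];d=np.clip(np.diff(s),0,None);d[d<2]=0;return r-6+.5+(d*np.arange(12)).sum()/d.sum()
for c in range(232,345,3):
    U.append((c,edge(c,round(190+(c-260)*.2),1)));Lw.append((c,edge(c,round(219.5+(c-260)*.18),-1)))
'''+s[b:]
s=s.replace("-.022,-.018,.018,.022","-.025,-.016,0,.016,.025")
open("r.py","w").write(s)
E
python3 r.py | sed 's/np.float[0-9]*//g'
```

```text
[[ 0.6463  0.0118]
 [ 0.6188 -0.1194]] 78.15693667032959
[[ 0.5873  0.0388]
 [ 0.5601 -0.0931]] 78.38061317397575
width 0.06303546790499812 yaw 78.26877492215267
mid [ 0.5863 -0.1217]
-0.025 wall bottom [((-0.073), (1.5)), ((-0.041), (2.2)), ((-0.011), (-1.9)), ((0.2255), (-0.7)), ((0.2315), (-4.8)), ((0.2405), (5.3)), ((0.251), (-1.5))]
-0.025 wall top [((-0.0585), (-0.8)), ((-0.0085), (-0.6)), ((0.1515), (0.7)), ((0.217), (-1.1)), ((0.223), (-2.9)), ((0.2315), (4.7)), ((0.2415), (-2.0))]
-0.025 stop face [((-0.145), (-0.4)), ((-0.0565), (-0.5)), ((0.051), (-0.4)), ((0.2125), (-0.4)), ((0.219), (-1.0)), ((0.226), (2.4)), ((0.236), (-1.6))]
-0.016 wall bottom [((-0.2055), (0.8)), ((-0.0725), (1.7)), ((-0.041), (2.5)), ((-0.01), (-2.3)), ((0.231), (-4.7)), ((0.2405), (5.2)), ((0.2515), (-1.5))]
-0.016 wall top [((-0.0695), (1.7)), ((-0.039), (2.4)), ((-0.0105), (-2.0)), ((0.216), (-0.5)), ((0.222), (-5.0)), ((0.231), (5.5)), ((0.241), (-1.6))]
-0.016 stop face [((-0.068), (1.1)), ((-0.038), (2.0)), ((-0.009), (-1.5)), ((0.1535), (-0.7)), ((0.217), (-4.7)), ((0.2255), (5.5)), ((0.2355)
[... 696 characters left out ...]
((-0.175), (3.6)), ((0.2225), (-4.9)), ((0.231), (5.8)), ((0.2405), (-1.9))]
0.016 stop face [((-0.212), (-3.7)), ((-0.174), (4.1)), ((-0.039), (4.7)), ((-0.0085), (-4.8)), ((0.2165), (-5.1)), ((0.2255), (5.5)), ((0.3975), (-4.5))]
0.025 wall bottom [((-0.245), (-3.8)), ((-0.2195), (3.8)), ((-0.1995), (2.9)), ((-0.1805), (-5.5)), ((-0.166), (3.8)), ((0.231), (-5.0)), ((0.2405), (4.5))]
0.025 wall top [((-0.2315), (-3.9)), ((-0.2255), (-2.4)), ((-0.2135), (5.0)), ((-0.1785), (-3.1)), ((-0.165), (3.7)), ((0.222), (-4.8)), ((0.2315), (5.4))]
0.025 stop face [((-0.219), (-3.5)), ((-0.208), (5.4)), ((-0.179), (-3.2)), ((-0.1645), (4.1)), ((-0.0375), (-2.6)), ((0.2165), (-5.3)), ((0.2255), (5.5))]
```

Rack origin is about (0.617, 0.026) with yaw 78.3°. The wall edge found at z=12 mm and at z=60 mm agrees to within 0.5 mm. The stop is slid out about 0.029. Next, a small helper that turns targets into move units.

```bash
cat >> h.py <<'E'
from scipy.spatial.transform import Rotation as Ro
O=np.array([.6171,.0264]);RY=78.27;T=np.array([np.cos(np.radians(RY)),np.sin(np.radians(RY))])
def to(x,y,z,yaw):
    s=ctrl.sense();R=Ro.from_rotvec(s["ee_rot"]);c,d=np.cos(np.radians(yaw)),np.sin(np.radians(yaw))
    G=Ro.from_matrix(np.array([[c,d,0],[d,-c,0],[0,0,-1]]))
    return np.r_[R.inv().apply(np.array([x,y,z])-s["position"])/.2,(R.inv()*G).as_rotvec()/1.5]
E
python3 -c "
from h import *
print(to(.469,-.335,.12,31.55)); print(to(.39,-.48,.15,31.55))"
```

```text
[ 1.3378 -0.9461  0.4684 -0.0005 -0.     -0.0553]
[ 0.6583 -0.4772  0.3181 -0.0005 -0.     -0.0553]
```

Emit:
{"name": "step_arm", "arguments": {
  "moves": [
    [0.33,-0.24,0,0,0,-0.03,1],
    [0.66,-0.477,0.2,0,0,-0.055,1],
    [0.95,-0.7,0.35,0,0,-0.055,1],
    [0.98,-0.72,0.42,0,0,-0.055,1],
    [0.98,-0.72,0.42,0,0,-0.055,1],
    [0.98,-0.72,0.42,0,0,-0.055,1],
    [0.98,-0.72,0.42,0,0,-0.055,1],
    [0.98,-0.72,0.42,0,0,-0.055,1],
    [0.98,-0.72,0.42,0,0,-0.055,1]
  ]
}}

```text
clock: 0.95
position: [0.4259, -0.4081, 0.1301]
ee_rot: [3.023, 0.855, -0.0]
contact_force: [0.1, 0.3, 0.4]
grip_width: 1.0
finger_force: 0.0
```

```bash
python3 -c "
from h import *
s=ctrl.sense();print(s['clock'],s['position'])
print(to(.469,-.335,.12,31.55)); print(to(.469,-.335,.011,31.55))"
```

```text
0.95 [ 0.4259 -0.4081  0.1301]
[ 0.3749 -0.1983  0.0505  0.      0.0001  0.0005]
[ 0.375  -0.1983  0.5955  0.      0.0001  0.0005]
```

Emit:
{"name": "step_arm", "arguments": {
  "moves": [
    [0.2,-0.1,0.05,0,0,0,1],
    [0.375,-0.198,0.05,0,0,0,1],
    [0.375,-0.198,0.05,0,0,0,1],
    [0.375,-0.198,0.25,0,0,0,1],
    [0.375,-0.198,0.45,0,0,0,1],
    [0.375,-0.198,0.595,0,0,0,1],
    [0.375,-0.198,0.595,0,0,0,1],
    [0.375,-0.198,0.595,0,0,0,1],
    [0.375,-0.198,0.595,0,0,0,-1],
    [0.375,-0.198,0.595,0,0,0,-1],
    [0.375,-0.198,0.595,0,0,0,-1],
    [0.375,-0.198,0.595,0,0,0,-1]
  ]
}}

```text
clock: 1.95
position: [0.4696, -0.3357, 0.0125]
ee_rot: [3.022, 0.853, 0.002]
contact_force: [0.3, 0.7, -0.6]
grip_width: 0.737
finger_force: 0.0
```

Emit:
{"name": "step_arm", "arguments": {
  "moves": [
    [0,0,0,0,0,0,-1],
    [0,0,0,0,0,0,-1],
    [0,0,0,0,0,0,-1],
    [0,0,0,0,0,0,-1],
    [0,0,-0.2,0,0,0,-1],
    [0,0,-0.4,0,0,0,-1],
    [0,0,-0.6,0,0,0,-1],
    [0,0,-0.6,0,0,0,-1],
    [0,0,-0.6,0,0,0,-1]
  ]
}}

```text
clock: 2.7
position: [0.4698, -0.3356, 0.133]
ee_rot: [3.02, 0.853, 0.004]
contact_force: [0.1, 0.3, -3.9]
grip_width: 0.655
finger_force: 30.0
```

```bash
python3 -c "
from h import *
s=ctrl.sense();print(s['clock'],s['position'])
p=O-.004*T
print(to(*p,.13,RY)); print(to(*p,.026,RY))
f=ctrl.grab_frame('top');cv2.imwrite('pics/g1.png',f['image'][120:420,180:580])"
```

```text
2.7 [ 0.4698 -0.3356  0.133 ]
[ 1.5606 -1.1429  0.0131  0.0028  0.0001 -0.5438]
[ 1.5598 -1.1449  0.533   0.0028  0.0001 -0.5438]
```

View pics/g1.png

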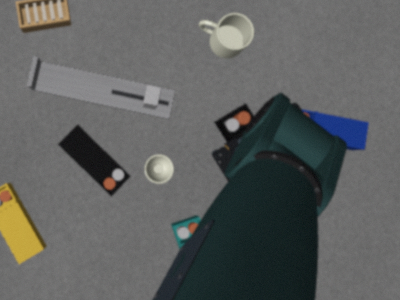

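The deep tray is held: capsules visible at about (420,242), opening 0.655. Moving it to the rack.

Emit:
{"name": "step_arm", "arguments": {
  "moves": [
    [0.16,-0.11,0,0,0,-0.05,-1],
    [0.32,-0.23,0,0,0,-0.11,-1],
    [0.48,-0.35,0,0,0,-0.18,-1],
    [0.64,-0.47,0,0,0,-0.25,-1],
    [0.8,-0.58,0,0,0,-0.32,-1],
    [0.95,-0.7,0,0,0,-0.4,-1],
    [0.95,-0.7,0,0,0,-0.48,-1],
    [0.95,-0.7,0,0,0,-0.544,-1],
    [0.95,-0.7,0,0,0,-0.544,-1],
    [0.95,-0.7,0,0,0,-0.544,-1]
  ]
}}

```text
clock: 3.58
position: [0.5566, -0.1159, 0.1293]
ee_rot: [-2.438, -1.978, 0.003]
contact_force: [1.2, -0.3, -2.8]
grip_width: 0.66
finger_force: 30.0
```

```bash
python3 -c "
from h import *
s=ctrl.sense();print(s['clock'],s['position'])
p=O-.004*T
print(to(*p,.13,RY)); print(to(*p,.026,RY))"
```

```text
3.5833 [ 0.5566 -0.1159  0.1293]
[ 0.7387  0.1496 -0.0041 -0.0019 -0.0001 -0.0019]
[ 0.7387  0.1511  0.5159 -0.0019 -0.0001 -0.0019]
```

Emit:
{"name": "step_arm", "arguments": {
  "moves": [
    [0.18,0.04,0,0,0,0,-1],
    [0.36,0.08,0,0,0,0,-1],
    [0.54,0.12,0,0,0,0,-1],
    [0.69,0.15,0,0,0,0,-1],
    [0.7,0.15,0,0,0,0,-1],
    [0.7,0.15,0,0,0,0,-1],
    [0.7,0.15,0.2,0,0,0,-1],
    [0.7,0.15,0.4,0,0,0,-1],
    [0.7,0.15,0.45,0,0,0,-1],
    [0.7,0.15,0.45,0,0,0,-1]
  ]
}}

```text
clock: 4.42
position: [0.6125, 0.0137, 0.0379]
ee_rot: [-2.436, -1.977, 0.008]
contact_force: [0.4, -0.8, -3.2]
grip_width: 0.655
finger_force: 30.0
```

```bash
python3 -c "
from h import *
import pickle
s=ctrl.sense();print(s['clock'],s['position'],s['ee_rot'],s['contact_force'])
print(to(*O,.026,RY)); p=s['position'][:2]-O;print(p@T,p@[-T[1],T[0]])
f=ctrl.grab_frame('side');f2=ctrl.grab_frame('top');pickle.dump((f2,f),open('f1.pkl','wb'))
a=f['image'][150:300,270:470];b=f2['image'][150:300,180:380]
cv2.imwrite('pics/p1.png',np.hstack([cv2.resize(x,(400,300),interpolation=2) for x in(a,b)]))"
```

```text
4.4167 [0.6125 0.0137 0.0379] [-2.4361 -1.9772  0.0078] [ 0.3958 -0.7812 -3.1895]
[ 0.0669  0.0096  0.0592 -0.0042  0.0008 -0.0017]
-0.013364296546800896 0.0018759864809557425
```

View pics/p1.png

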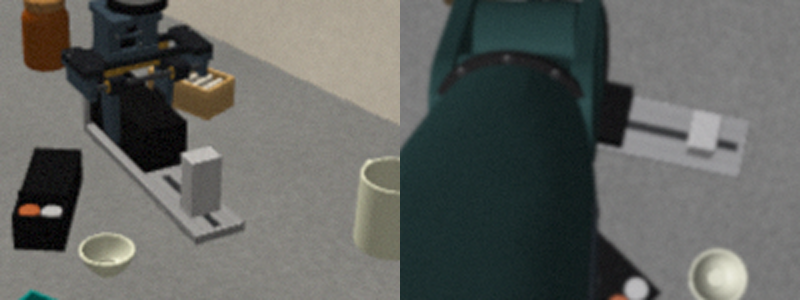

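The deep tray hangs just above the plate and lined up. Now lower it, then nudge it to the wall.

Emit:
{"name": "step_arm", "arguments": {
  "moves": [
    [0,0.01,0.03,0,0,0,-1],
    [0,0.01,0.055,0,0,0,-1],
    [0,0.01,0.06,0,0,0,-1],
    [0.02,0.01,0.06,0,0,0,-1],
    [0.04,0.01,0.06,0,0,0,-1],
    [0.05,0.01,0.06,0,0,0,-1],
    [0.05,0.01,0.06,0,0,0,-1],
    [0.05,0.01,0.06,0,0,0,-1]
  ]
}}

```text
clock: 5.18
position: [0.6195, 0.0244, 0.0291]
ee_rot: [2.436, 1.984, 0.0]
contact_force: [0.0, 0.6, -2.9]
grip_width: 0.653
finger_force: 30.0
```

Emit:
{"name": "step_arm", "arguments": {
  "moves": [
    [0.01,0,0,0,0,0,-1],
    [0.01,0,0,0,0,0,-1],
    [0.015,0,0,0,0,0,-1],
    [0.015,0,0,0,0,0,-1]
  ]
}}

```text
clock: 5.52
position: [0.6196, 0.0257, 0.029]
ee_rot: [2.436, 1.983, -0.003]
contact_force: [-4.0, -17.4, 2.4]
grip_width: 0.658
finger_force: 30.0
```

Wall contact is where expected. Back off slightly, correct 2.5 mm sideways, and lower to the plate.

Emit:
{"name": "step_arm", "arguments": {
  "moves": [
    [-0.015,-0.006,0,0,0,0,-1],
    [-0.015,-0.012,0.01,0,0,0,-1],
    [-0.015,-0.012,0.02,0,0,0,-1],
    [-0.015,-0.012,0.025,0,0,0,-1],
    [-0.015,-0.012,0.025,0,0,0,-1],
    [-0.015,-0.012,0.025,0,0,0,-1]
  ]
}}

```text
clock: 6.02
position: [0.6171, 0.0248, 0.0239]
ee_rot: [-2.436, -1.983, 0.0]
contact_force: [-0.7, 0.0, -1.2]
grip_width: 0.655
finger_force: 30.0
```

Emit:
{"name": "step_arm", "arguments": {
  "moves": [
    [0.005,0,0.005,0,0,0,-1],
    [0.012,0,0.005,0,0,0,-1],
    [0.012,0,0.005,0,0,0,-1],
    [0.012,0,0.005,0,0,0,-1]
  ]
}}

```text
clock: 6.35
position: [0.6179, 0.0261, 0.0238]
ee_rot: [2.435, 1.983, -0.001]
contact_force: [-5.7, -11.9, 13.9]
grip_width: 0.659
finger_force: 30.0
```

Seated: contact with both the plate and the wall. Release and rise.

Emit:
{"name": "step_arm", "arguments": {
  "moves": [
    [-0.003,0,0,0,0,0,-0.5],
    [-0.003,0,0,0,0,0,1],
    [-0.003,0,0,0,0,0,1],
    [-0.003,0,0,0,0,0,1],
    [-0.003,0,0,0,0,0,1],
    [-0.003,0,-0.15,0,0,0,1],
    [-0.003,0,-0.35,0,0,0,1],
    [-0.003,0,-0.5,0,0,0,1],
    [-0.003,0,-0.6,0,0,0,1],
    [-0.003,0,-0.6,0,0,0,1]
  ]
}}

```text
clock: 7.18
position: [0.6199, 0.0265, 0.1475]
ee_rot: [2.433, 1.981, 0.008]
contact_force: [0.9, 0.9, 0.9]
grip_width: 0.999
finger_force: 0.0
```

```bash
python3 -c "
from h import *
s=ctrl.sense();print(s['clock'],s['position'])
print(to(.4449,-.0241,.13,46.5)); print(to(.4449,-.0241,.009,46.5))"
```

```text
7.1833 [0.6199 0.0265 0.1475]
[-0.4255 -0.8058  0.0819  0.0038 -0.002   0.3699]
[-0.4264 -0.8096  0.6869  0.0038 -0.002   0.3699]
```

Emit:
{"name": "step_arm", "arguments": {
  "moves": [
    [-0.1,-0.18,0,0,0,0.08,1],
    [-0.2,-0.36,0,0,0,0.16,1],
    [-0.3,-0.54,0,0,0,0.24,1],
    [-0.4,-0.72,0,0,0,0.32,1],
    [-0.426,-0.807,0.05,0,0,0.37,1],
    [-0.426,-0.807,0.1,0,0,0.37,1],
    [-0.426,-0.807,0.1,0,0,0.37,1],
    [-0.426,-0.807,0.1,0,0,0.37,1]
  ]
}}

```text
clock: 7.85
position: [0.4427, -0.0242, 0.1226]
ee_rot: [-2.885, -1.242, 0.001]
contact_force: [1.1, 0.5, 0.5]
grip_width: 1.003
finger_force: 0.0
```

```bash
python3 -c "
from h import *
s=ctrl.sense();print(s['clock'],s['position'])
print(to(.4449,-.0241,.009,46.5))
f=ctrl.grab_frame('side');cv2.imwrite('pics/p2.png',cv2.resize(f['image'][150:330,220:460],(800,600),interpolation=2))"
```

```text
7.85 [ 0.4427 -0.0242  0.1226]
[ 0.0082  0.0081  0.5682 -0.0003  0.0002  0.0008]
```

View pics/p2.png

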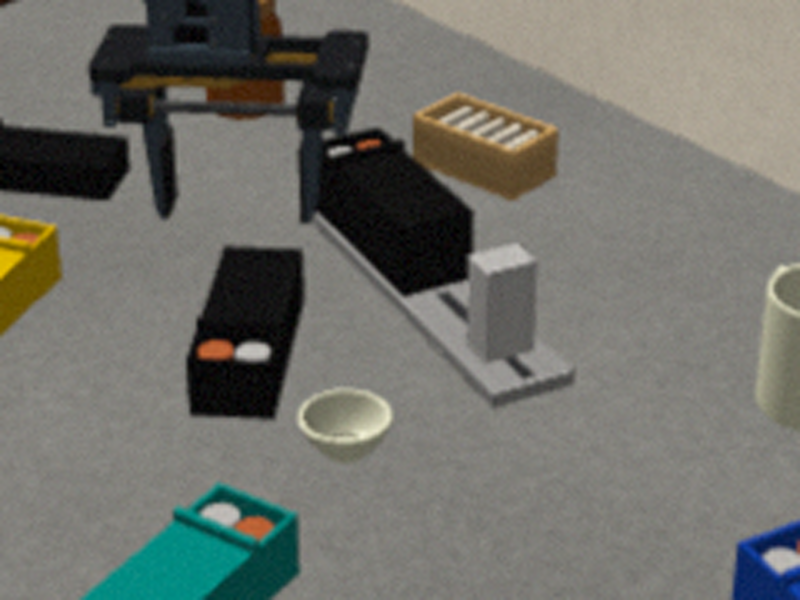

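The deep tray stands in line against the wall. As a check on the mid tray, its mouth-end bottom corners are at side px (277,273.6) and (302.5,273.6), and the closed-end deck corners at (288,224.4) and (310.6,225).

```bash
python3 -c "
from h import *
import pickle
f,g=pickle.load(open('f0.pkl','rb'))
a=ray(g,[[277,273.6],[302.5,273.6]],0)[:,:2];b=ray(g,[[288,224.4],[310.6,225]],.046)[:,:2]
t=-np.array([np.cos(np.radians(46.5)),np.sin(np.radians(46.5))]);c=np.array([.4449,-.0241]);n=np.array([-t[1],t[0]])
for q in(a,b):print(q,(q-c)@t,(q-c)@n)"
```

```text
[[ 0.3727 -0.058 ]
 [ 0.419  -0.0954]] [0.0743 0.0695] [-0.029   0.0303]
[[0.48   0.0493]
 [0.5223 0.011 ]] [-0.0774 -0.0787] [-0.025   0.0319]
```

The estimate holds to within about 3 mm. Grasp it.

Emit:
{"name": "step_arm", "arguments": {
  "moves": [
    [0.008,0.008,0.18,0,0,0,1],
    [0.008,0.008,0.36,0,0,0,1],
    [0.008,0.008,0.52,0,0,0,1],
    [0.008,0.008,0.568,0,0,0,1],
    [0.008,0.008,0.568,0,0,0,1],
    [0.008,0.008,0.568,0,0,0,-1],
    [0.008,0.008,0.568,0,0,0,-1],
    [0.008,0.008,0.568,0,0,0,-1],
    [0.008,0.008,0.568,0,0,0,-1],
    [0.008,0.008,0.568,0,0,0,-1],
    [0.008,0.008,0.568,0,0,0,-1],
    [0.008,0.008,0.568,0,0,0,-1]
  ]
}}

```text
clock: 8.9
position: [0.4451, -0.0243, 0.0103]
ee_rot: [2.886, 1.239, 0.002]
contact_force: [-2.0, 0.6, 15.1]
grip_width: 0.656
finger_force: 30.0
```

Emit:
{"name": "step_arm", "arguments": {
  "moves": [
    [0,0,0,0,0,0,-1],
    [0,0,0,0,0,0,-1]
  ]
}}

```text
clock: 9.07
position: [0.4451, -0.0243, 0.0103]
ee_rot: [2.886, 1.239, 0.002]
contact_force: [-3.3, -0.3, 14.4]
grip_width: 0.654
finger_force: 30.0
```

Emit:
{"name": "step_arm", "arguments": {
  "moves": [
    [0,0,-0.2,0,0,0,-1],
    [0,0,-0.4,0,0,0,-1],
    [0,0,-0.6,0,0,0,-1],
    [0,0,-0.8,0,0,0,-1],
    [0,0,-0.8,0,0,0,-1],
    [0,0,-0.8,0,0,0,-1]
  ]
}}

```text
clock: 9.57
position: [0.4456, -0.0243, 0.1715]
ee_rot: [2.884, 1.239, 0.007]
contact_force: [-0.5, -0.5, -3.1]
grip_width: 0.656
finger_force: 30.0
```

```bash
python3 -c "
from h import *
s=ctrl.sense();print(s['clock'],s['position'],s['ee_rot'])
p=O-.056*T
print(to(*p,.15,RY)); print(to(*p,.085,RY))"
```

```text
9.5667 [ 0.4456 -0.0243  0.1715] [2.8843 1.2387 0.007 ]
[ 0.5362  0.5944  0.1114  0.0032 -0.0013 -0.3698]
[ 0.5352  0.5931  0.4364  0.0032 -0.0013 -0.3698]
```

Emit:
{"name": "step_arm", "arguments": {
  "moves": [
    [0.1,0.1,0.02,0,0,-0.07,-1],
    [0.2,0.22,0.04,0,0,-0.14,-1],
    [0.3,0.34,0.08,0,0,-0.21,-1],
    [0.4,0.46,0.1,0,0,-0.28,-1],
    [0.5,0.56,0.11,0,0,-0.34,-1],
    [0.535,0.593,0.11,0,0,-0.37,-1],
    [0.535,0.593,0.11,0,0,-0.37,-1],
    [0.535,0.593,0.11,0,0,-0.37,-1],
    [0.535,0.593,0.25,0,0,-0.37,-1],
    [0.535,0.593,0.37,0,0,-0.37,-1],
    [0.535,0.593,0.37,0,0,-0.37,-1],
    [0.535,0.593,0.37,0,0,-0.37,-1]
  ]
}}

```text
clock: 10.57
position: [0.602, -0.0282, 0.0942]
ee_rot: [-2.436, -1.98, 0.004]
contact_force: [0.7, 0.4, -1.3]
grip_width: 0.656
finger_force: 30.0
```

```bash
python3 -c "
from h import *
s=ctrl.sense();print(s['clock'],s['position'],s['ee_rot'],s['contact_force'])
p=O-.056*T
print(to(*p,.0825,RY))"
```

```text
10.5667 [ 0.602  -0.0282  0.0942] [-2.4358 -1.98    0.0042] [ 0.7401  0.3741 -1.3053]
[ 0.0026  0.0189  0.0585 -0.0024  0.0003 -0.0007]
```

Emit:
{"name": "step_arm", "arguments": {
  "moves": [
    [0,0.018,0.02,-0.0024,0,0,-1],
    [0,0.018,0.04,-0.0024,0,0,-1],
    [0,0.018,0.052,-0.0024,0,0,-1],
    [0,0.018,0.052,-0.0024,0,0,-1],
    [0,0.018,0.052,-0.0024,0,0,-1]
  ]
}}

```text
clock: 10.98
position: [0.6076, -0.029, 0.0853]
ee_rot: [2.434, 1.981, 0.004]
contact_force: [0.3, 0.7, -2.3]
grip_width: 0.658
finger_force: 30.0
```

Emit:
{"name": "step_arm", "arguments": {
  "moves": [
    [0.01,-0.005,0.006,0,0,0,-1],
    [0.02,-0.005,0.01,0,0,0,-1],
    [0.03,-0.005,0.012,0,0,0,-1],
    [0.036,-0.005,0.012,0,0,0,-1],
    [0.036,-0.005,0.012,0,0,0,-1],
    [0.036,-0.005,0.012,0,0,0,-1]
  ]
}}

```text
clock: 11.48
position: [0.6081, -0.0216, 0.0826]
ee_rot: [2.434, 1.982, 0.004]
contact_force: [-0.2, -0.9, -2.2]
grip_width: 0.657
finger_force: 30.0
```

Emit:
{"name": "step_arm", "arguments": {
  "moves": [
    [0.008,0,0.004,0,0,0,-1],
    [0.014,0,0.006,0,0,0,-1],
    [0.014,0,0.006,0,0,0,-1],
    [0.014,0,0.006,0,0,0,-1]
  ]
}}

```text
clock: 11.82
position: [0.609, -0.0201, 0.0823]
ee_rot: [2.433, 1.981, 0.003]
contact_force: [-4.7, -10.4, 11.2]
grip_width: 0.656
finger_force: 30.0
```

The mid tray is butted against the lip (−11 N) and on the deck. Release and go for the flat tray.

Emit:
{"name": "step_arm", "arguments": {
  "moves": [
    [-0.004,0,-0.003,0,0,0,-0.5],
    [-0.004,0,-0.003,0,0,0,1],
    [-0.004,0,-0.003,0,0,0,1],
    [-0.004,0,-0.003,0,0,0,1],
    [-0.004,0,-0.003,0,0,0,1],
    [-0.004,0,-0.15,0,0,0,1],
    [-0.004,0,-0.35,0,0,0,1],
    [-0.004,0,-0.45,0,0,0,1],
    [-0.004,0,-0.45,0,0,0,1]
  ]
}}

```text
clock: 12.57
position: [0.6107, -0.0198, 0.1761]
ee_rot: [2.431, 1.979, 0.011]
contact_force: [0.8, 0.6, 0.5]
grip_width: 0.999
finger_force: 0.0
```

```bash
python3 -c "
from h import *
s=ctrl.sense();print(s['clock'],s['position'])
print(to(.4615,.3271,.14,130.16)); print(to(.4615,.3271,.006,130.16))"
```

```text
12.5667 [ 0.6107 -0.0198  0.1761]
[ 1.5467 -1.0842  0.171   0.0066  0.0025 -0.6035]
[ 1.5461 -1.091   0.841   0.0066  0.0025 -0.6035]
```

Emit:
{"name": "step_arm", "arguments": {
  "moves": [
    [0.16,-0.11,0,0,0,-0.08,1],
    [0.32,-0.22,0,0,0,-0.16,1],
    [0.48,-0.34,0,0,0,-0.24,1],
    [0.64,-0.45,0,0,0,-0.32,1],
    [0.8,-0.56,0,0,0,-0.4,1],
    [0.96,-0.67,0,0,0,-0.48,1],
    [0.97,-0.68,0,0,0,-0.56,1],
    [0.97,-0.68,0,0,0,-0.603,1],
    [0.97,-0.68,0,0,0,-0.603,1],
    [0.97,-0.68,0,0,0,-0.603,1]
  ]
}}

```text
clock: 13.4
position: [0.5142, 0.1979, 0.1704]
ee_rot: [1.327, 2.844, 0.001]
contact_force: [0.9, -0.5, -0.4]
grip_width: 1.0
finger_force: 0.0
```

```bash
python3 -c "
from h import *
s=ctrl.sense();print(s['clock'],s['position'])
print(to(.4615,.3271,.14,130.16)); print(to(.4615,.3271,.007,130.16))"
```

```text
13.4 [0.5142 0.1979 0.1704]
[ 0.6647  0.213   0.1507  0.0012  0.0018 -0.0021]
[ 0.6665  0.2118  0.8157  0.0012  0.0018 -0.0021]
```

Emit:
{"name": "step_arm", "arguments": {
  "moves": [
    [0.17,0.05,0.04,0,0,0,1],
    [0.34,0.11,0.08,0,0,0,1],
    [0.51,0.16,0.12,0,0,0,1],
    [0.65,0.21,0.16,0,0,0,1],
    [0.666,0.212,0.2,0,0,0,1],
    [0.666,0.212,0.3,0,0,0,1],
    [0.666,0.212,0.46,0,0,0,1],
    [0.666,0.212,0.62,0,0,0,1],
    [0.666,0.212,0.76,0,0,0,1],
    [0.666,0.212,0.814,0,0,0,1],
    [0.666,0.212,0.814,0,0,0,1],
    [0.666,0.212,0.814,0,0,0,1]
  ]
}}

```text
clock: 14.4
position: [0.4619, 0.3266, 0.0081]
ee_rot: [1.326, 2.844, 0.001]
contact_force: [0.4, -0.1, 0.5]
grip_width: 0.999
finger_force: 0.0
```

Emit:
{"name": "step_arm", "arguments": {
  "moves": [
    [0,0,0,0,0,0,-1],
    [0,0,0,0,0,0,-1],
    [0,0,0,0,0,0,-1],
    [0,0,0,0,0,0,-1],
    [0,0,0,0,0,0,-1],
    [0,0,0,0,0,0,-1],
    [0,0,0,0,0,0,-1],
    [0,0,0,0,0,0,-1]
  ]
}}

```text
clock: 15.07
position: [0.4619, 0.3272, 0.0084]
ee_rot: [1.324, 2.845, 0.002]
contact_force: [-1.1, -1.9, 8.1]
grip_width: 0.653
finger_force: 30.0
```

Emit:
{"name": "step_arm", "arguments": {
  "moves": [
    [0,0,-0.2,0,0,0,-1],
    [0,0,-0.4,0,0,0,-1],
    [0,0,-0.6,0,0,0,-1],
    [0,0,-0.8,0,0,0,-1],
    [0,0,-0.9,0,0,0,-1],
    [0,0,-0.9,0,0,0,-1],
    [0,0,-0.9,0,0,0,-1]
  ]
}}

```text
clock: 15.65
position: [0.4611, 0.3272, 0.1885]
ee_rot: [1.323, 2.844, 0.004]
contact_force: [-0.0, -0.4, -2.2]
grip_width: 0.659
finger_force: 30.0
```

```bash
python3 -c "
from h import *
s=ctrl.sense();print(s['clock'],s['position'])
p=O+.012*T
print(to(*p,.18,RY))
f=ctrl.grab_frame('side');f2=ctrl.grab_frame('top');
a=f['image'][150:300,210:410];b=f2['image'][150:300,170:370]
cv2.imwrite('pics/p3.png',np.hstack([cv2.resize(x,(400,300),interpolation=2) for x in(a,b)]))"
```

```text
15.65 [0.4611 0.3272 0.1885]
[-1.6155 -0.3256  0.046   0.0035  0.0006  0.6031]
```

View pics/p3.png

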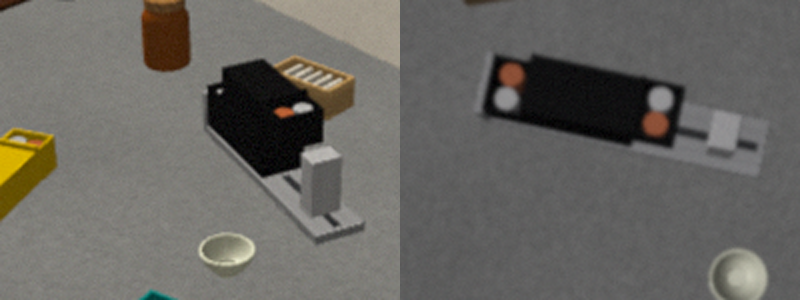

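Top view: the deep and mid trays are stacked in line with both mouths open, capsules at (255,193) and (329,206). Now the flat tray goes over the stack.

Emit:
{"name": "step_arm", "arguments": {
  "moves": [
    [-0.18,-0.03,0,0,0,0.08,-1],
    [-0.36,-0.06,0,0,0,0.16,-1],
    [-0.54,-0.1,0,0,0,0.24,-1],
    [-0.72,-0.14,0,0,0,0.32,-1],
    [-0.9,-0.18,0,0,0,0.4,-1],
    [-0.97,-0.2,0,0,0,0.48,-1],
    [-0.97,-0.2,0,0,0,0.56,-1],
    [-0.97,-0.2,0,0,0,0.603,-1],
    [-0.97,-0.2,0,0,0,0.603,-1],
    [-0.97,-0.2,0,0,0,0.603,-1]
  ]
}}

```text
clock: 16.58
position: [0.5545, 0.1527, 0.1866]
ee_rot: [2.433, 1.985, -0.0]
contact_force: [0.1, -0.4, -1.7]
grip_width: 0.659
finger_force: 30.0
```

```bash
python3 -c "
from h import *
s=ctrl.sense();print(s['clock'],s['position'])
p=O+.012*T
print(to(*p,.18,RY)); print(to(*p,.136,RY))"
```

```text
16.5833 [0.5545 0.1527 0.1866]
[-0.4958  0.4335  0.0339  0.0008  0.0007  0.0017]
[-0.4956  0.4332  0.2539  0.0008  0.0007  0.0017]
```

Emit:
{"name": "step_arm", "arguments": {
  "moves": [
    [-0.12,0.11,0,0,0,0,-1],
    [-0.24,0.22,0,0,0,0,-1],
    [-0.36,0.33,0,0,0,0,-1],
    [-0.46,0.41,0,0,0,0.001,-1],
    [-0.495,0.433,0,0,0,0.002,-1],
    [-0.495,0.433,0,0,0,0.002,-1],
    [-0.495,0.433,0.1,0,0,0.002,-1],
    [-0.495,0.433,0.2,0,0,0.002,-1],
    [-0.495,0.433,0.25,0,0,0.002,-1],
    [-0.495,0.433,0.25,0,0,0.002,-1],
    [-0.495,0.433,0.25,0,0,0.002,-1]
  ]
}}

```text
clock: 17.5
position: [0.6197, 0.0391, 0.1383]
ee_rot: [2.437, 1.98, 0.002]
contact_force: [-0.5, -0.1, -2.0]
grip_width: 0.657
finger_force: 30.0
```

```bash
python3 -c "
from h import *
s=ctrl.sense();print(s['clock'],s['position'],s['contact_force'])
p=O+.012*T+.001*np.array([T[1],-T[0]])
print(to(*p,.128,RY));p=p-.01*T
print(to(*p,.128,RY))"
```

```text
17.5 [0.6197 0.0391 0.1383] [-0.5087 -0.053  -2.0255]
[-0.0048  0.0052  0.0515  0.0016  0.0002 -0.0009]
[-0.0548  0.0053  0.0515  0.0016  0.0002 -0.0009]
```

Emit:
{"name": "step_arm", "arguments": {
  "moves": [
    [0,0.005,0.025,0,0,0,-1],
    [0,0.005,0.05,0,0,0,-1],
    [0,0.005,0.05,0,0,0,-1],
    [-0.012,0.005,0.05,0,0,0,-1],
    [-0.024,0.005,0.05,0,0,0,-1],
    [-0.036,0.005,0.05,0,0,0,-1],
    [-0.045,0.005,0.05,0,0,0,-1],
    [-0.045,0.005,0.05,0,0,0,-1],
    [-0.045,0.005,0.05,0,0,0,-1]
  ]
}}

```text
clock: 18.25
position: [0.6194, 0.0291, 0.1286]
ee_rot: [2.438, 1.977, 0.004]
contact_force: [0.1, 0.4, -1.5]
grip_width: 0.655
finger_force: 30.0
```

Short of lip contact by design, because pushing it would shift the mid tray. Advance 1.5 mm and lower.

Emit:
{"name": "step_arm", "arguments": {
  "moves": [
    [-0.007,0,0.005,0,0,0,-1],
    [-0.007,0,0.01,0,0,0,-1],
    [-0.007,0,0.013,0,0,0,-1],
    [-0.007,0,0.013,0,0,0,-1],
    [-0.007,0,0.013,0,0,0,-1]
  ]
}}

```text
clock: 18.67
position: [0.6191, 0.0279, 0.1264]
ee_rot: [2.437, 1.978, 0.003]
contact_force: [-2.5, -1.7, 6.9]
grip_width: 0.653
finger_force: 30.0
```

Emit:
{"name": "step_arm", "arguments": {
  "moves": [
    [0,0,-0.002,0,0,0,-0.5],
    [0,0,-0.002,0,0,0,1],
    [0,0,-0.002,0,0,0,1],
    [0,0,-0.002,0,0,0,1],
    [0,0,-0.002,0,0,0,1],
    [0,0,-0.15,0,0,0,1],
    [0,0,-0.3,0,0,0,1],
    [0,0,-0.4,0,0,0,1],
    [0,0,-0.4,0,0,0,1]
  ]
}}

```text
clock: 19.42
position: [0.621, 0.0281, 0.2104]
ee_rot: [2.434, 1.975, 0.011]
contact_force: [0.8, -0.2, 0.8]
grip_width: 1.001
finger_force: 0.0
```

```bash
python3 -c "
from h import *
s=ctrl.sense();print(s['clock'],s['position'])
p=O-.27*T; print(to(*p,.2,RY)); print(to(*p,.06,RY))"
```

```text
19.4167 [0.621  0.0281 0.2104]
[-1.3622 -0.0141  0.05    0.0063 -0.0009 -0.0019]
[-1.3632 -0.0207  0.7499  0.0063 -0.0009 -0.0019]
```

All three are placed. Next, go behind the stop with shut fingers.

Emit:
{"name": "step_arm", "arguments": {
  "moves": [
    [-0.2,-0.002,0,0,0,0,0],
    [-0.4,-0.004,0,0,0,0,-1],
    [-0.6,-0.006,0,0,0,0,-1],
    [-0.8,-0.008,0,0,0,0,-1],
    [-0.99,-0.01,0,0,0,0,-1],
    [-0.99,-0.01,0,0,0,0,-1],
    [-0.99,-0.01,0,0,0,0,-1]
  ]
}}

```text
clock: 20.0
position: [0.5754, -0.1668, 0.2053]
ee_rot: [2.441, 1.975, 0.003]
contact_force: [-0.2, 0.5, -0.5]
grip_width: 0.522
finger_force: 0.0
```

```bash
cat > st.py <<'E'
from h import *
import pickle
s=ctrl.sense();print(s['clock'],s['position'],s['grip_width'])
p=O-.23*T; print(to(*p,.2,RY)); print(to(*p,.055,RY))
f=ctrl.grab_frame('side');f2=ctrl.grab_frame('top');pickle.dump((f2,f),open('f3.pkl','wb'))
a=f['image'][150:300,260:460];b=f2['image'][150:300,180:380]
cv2.imwrite('pics/p4.png',np.hstack([cv2.resize(x,(400,300),interpolation=2) for x in(a,b)]))
E
python3 st.py
```

```text
20.0 [ 0.5754 -0.1668  0.2053] 0.5218345577048726
[-0.1617  0.0087  0.0265  0.002  -0.0001 -0.0038]
[-0.1618  0.0065  0.7515  0.002  -0.0001 -0.0038]
```

View pics/p4.png

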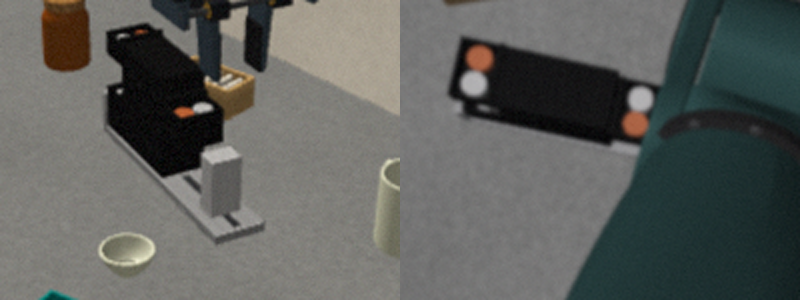

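The side view shows the zigzag with all mouths open. In the top view, the flat capsules are centred near (218.5,185.5) and the mid ones near (299,205). I'll check those while descending behind the stop.

Emit:
{"name": "step_arm", "arguments": {
  "moves": [
    [-0.1,0.006,0,0.002,0,-0.003,-1],
    [-0.162,0.007,0,0.002,0,-0.003,-1],
    [-0.162,0.007,0,0.002,0,-0.003,-1],
    [-0.162,0.007,0.18,0.002,0,-0.003,-1],
    [-0.162,0.007,0.36,0.002,0,-0.003,-1],
    [-0.162,0.007,0.54,0.002,0,-0.003,-1],
    [-0.162,0.007,0.72,0.002,0,-0.003,-1],
    [-0.162,0.007,0.75,0.002,0,-0.003,-1],
    [-0.162,0.007,0.75,0.002,0,-0.003,-1]
  ]
}}

```text
clock: 20.85
position: [0.57, -0.1962, 0.0541]
ee_rot: [-2.432, -1.983, 0.003]
contact_force: [-0.2, 0.1, 0.7]
grip_width: 0.003
finger_force: 0.0
```

```bash
python3 -c "
from h import *
import pickle
n=np.array([-T[1],T[0]])
f=pickle.load(open('f3.pkl','rb'))[0];im=f['image'].astype(int)
cap=(im.max(2)>115)
for nm,u,z in(('flat',(218,185),.146),('mid',(299,205),.114)):
    w=np.zeros(cap.shape,bool);w[u[1]-13:u[1]+14,u[0]-9:u[0]+10]=1
    red=(im[...,2]-im[...,0]>40)&w; wh=(im.min(2)>115)&w
    c=[np.mean(np.nonzero(m)[::-1],1) for m in(red,wh)]
    q=ray(f,c,z)[:,:2]-O;print(nm,c,q@T,q@n)
s=ctrl.sense();print(s['position'],s['grip_width'],(s['position'][:2]-O)@T,(s['position'][:2]-O)@n)"
```

```text
flat [array([219.5621, 178.6667]), array([216.4833, 191.4167])] [0.0581 0.0583] [-0.0133  0.0128]
mid [array([297.0846, 211.4462]), array([299.8291, 199.3419])] [-0.1042 -0.1044] [ 0.0136 -0.012 ]
[ 0.57   -0.1962  0.0541] 0.002597145408222764 -0.2275260023282265 0.0008474437920241245
```

The capsules confirm the stack: flat at about 0, mid at about −45 mm, both in line. Now push the stop.

Emit:
{"name": "step_arm", "arguments": {
  "moves": [
    [0.05,-0.002,0,0,0,0,-1],
    [0.08,-0.004,0,0,0,0,-1],
    [0.11,-0.004,0,0,0,0,-1],
    [0.14,-0.004,0,0,0,0,-1],
    [0.17,-0.004,0,0,0,0,-1],
    [0.2,-0.004,0,0,0,0,-1],
    [0.22,-0.004,0,0,0,0,-1],
    [0.235,-0.004,0,0,0,0,-1],
    [0.24,-0.004,0,0,0,0,-1],
    [0.24,-0.004,0,0,0,0,-1]
  ]
}}

```text
clock: 21.68
position: [0.58, -0.1499, 0.0558]
ee_rot: [-2.435, -1.985, -0.0]
contact_force: [0.3, 0.2, -0.0]
grip_width: 0.004
finger_force: 0.0
```

```bash
cat > st2.py <<'E'
from h import *
s=ctrl.sense();print(s['clock'],s['position'],s['contact_force'],(s['position'][:2]-O)@T)
f=ctrl.grab_frame('side')
cv2.imwrite('pics/p5.png',cv2.resize(f['image'][170:290,280:440],(800,600),interpolation=2))
E
python3 st2.py
```

```text
21.6833 [ 0.58   -0.1499  0.0558] [ 0.333   0.1762 -0.0434] -0.18017647672860637
```

View pics/p5.png

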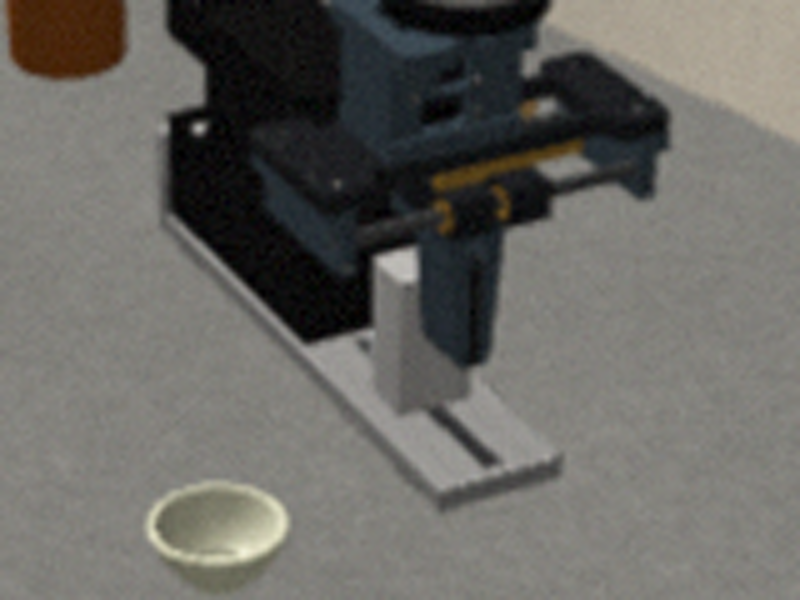

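The fingers are right behind the stop. Continue slowly and watch the force.

Emit:
{"name": "step_arm", "arguments": {
  "moves": [
    [0.005,0,0,0,0,0,-1],
    [0.01,0,0,0,0,0,-1],
    [0.015,0,0,0,0,0,-1],
    [0.02,0,0,0,0,0,-1],
    [0.025,0,0,0,0,0,-1],
    [0.03,0,0,0,0,0,-1]
  ]
}}

```text
clock: 22.23
position: [0.5811, -0.1443, 0.0558]
ee_rot: [2.435, 1.985, 0.0]
contact_force: [-1.5, -1.9, -1.5]
grip_width: 0.004
finger_force: 1.3
```

Emit:
{"name": "step_arm", "arguments": {
  "moves": [
    [0.003,0,0,0,0,0,-1],
    [0.006,0,0,0,0,0,-1],
    [0.009,0,0,0,0,0,-1]
  ]
}}

```text
clock: 22.48
position: [0.5814, -0.1433, 0.0558]
ee_rot: [2.434, 1.985, -0.001]
contact_force: [-6.4, -17.8, -1.6]
grip_width: 0.003
finger_force: 9.0
```

The force jumped to 19 N at TCP −173 mm, as expected for snug. Back away, rise and check.

Emit:
{"name": "step_arm", "arguments": {
  "moves": [
    [-0.03,0,0,0,0,0,-1],
    [-0.12,0,0,0,0,0,-1],
    [-0.2,0,0,0,0,0,-1],
    [-0.25,0,-0.15,0,0,0,-1],
    [-0.3,0,-0.35,0,0,0,-1],
    [-0.4,0.1,-0.5,0,0,0,-1],
    [-0.55,0,-0.6,0,0,0,-1],
    [-0.75,0,-0.6,0,0,0,-1],
    [-0.95,0,-0.6,0,0,0,-1],
    [-0.99,0,-0.6,0,0,0,-1],
    [-0.99,0,-0.6,0,0,0,-1]
  ]
}}

```text
clock: 23.4
position: [0.5413, -0.3388, 0.1762]
ee_rot: [2.437, 1.981, 0.001]
contact_force: [0.3, 0.1, 0.6]
grip_width: 0.004
finger_force: 0.0
```

```bash
python3 - <<'E'
from h import *
n=np.array([-T[1],T[0]])
f=ctrl.grab_frame('top');g=ctrl.grab_frame('side');im=f['image'].astype(int)
print(ctrl.sense()['clock'],ctrl.sense()['contact_force'])
for nm,u,z in(('flat',(218,185),.146),('mid',(299,205),.114)):
    w=np.zeros(im.shape[:2],bool);w[u[1]-13:u[1]+14,u[0]-9:u[0]+10]=1
    c=[np.mean(np.nonzero(m&w)[::-1],1) for m in((im[...,2]-im[...,0]>40),(im.min(2)>115))]
    q=ray(f,c,z)[:,:2]-O;print(nm,q@T,q@n)
a=f['image'][150:250,190:390];b=g['image'][160:300,270:410]
cv2.imwrite('pics/p6.png',np.vstack([cv2.resize(a,(600,300),interpolation=2),cv2.resize(b,(600,300),interpolation=2)]))
E
```

```text
23.5 [-0.1484  0.919   0.3351]
flat [0.0581 0.0583] [-0.0133  0.0127]
mid [-0.1043 -0.1053] [ 0.0138 -0.0107]
```

View pics/p6.png

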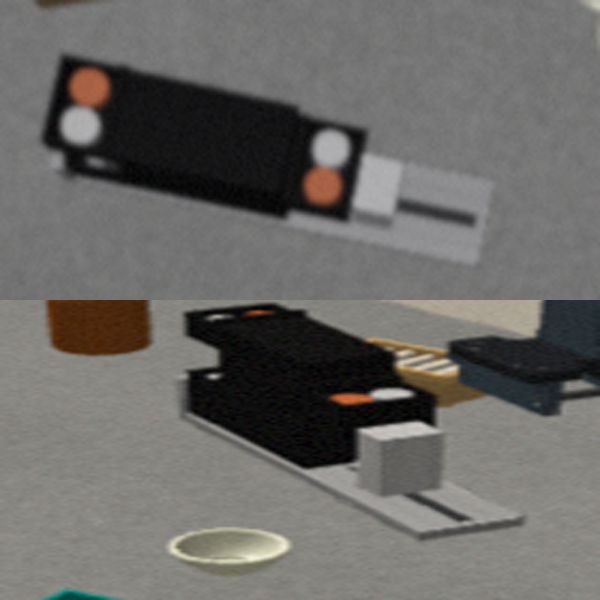

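The stack is unmoved and the stop is flush against the middle tray's mouth end. The arm is clear, so I'm handing in.

```bash
python3 -c "
from cell import ctrl
print(ctrl.finish_job())"
```

```text
the job is handed in; nothing more can be done
None
```

I stacked the three trays in a zigzag on the rack, slid the end stop up snug against the middle tray, and handed the job in at about 23.5 s; the hand-in returned no verdict, but the last pictures show the stack in place and the arm clear.

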